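Find the worn roller bearing and lock the unit out

ROBOT

A 6-joint arm with a two-finger parallel gripper is mounted at the origin on a cart in front of the work surface, level with it; the furniture and walls round the work are solid. World frame = base frame: x ahead of the robot, y to its left, z up, the work surface at z = 0. Lengths are in mm, angles in rad, forces in N, time in s.
With the tool pointing down it reaches from about 300 to 875 mm from the base axis. Payload 6.4 kg.
Tool frame: the origin (TCP) lies between the finger pads; the fingertips stand 25 mm ahead of it and the grasp point (between the pads) lies 6 mm ahead of it (bot.finger_overhang is the distance from the TCP to the fingertips, in mm); x points along the fingers, z is the direction in which the jaws open and shut, and the axes are right-handed (so a half turn about x gives the same grasp; the last joint's range is limited). The gripper opens to 85 mm and grips with 20 to 120 N. Pads are 22 mm wide; open, the fingers measure 114 mm over their backs; the gripper's body (76 mm by 85 mm) begins 54 mm behind the grasp point. The pads swing forward as they close: fully open they stand 13 mm farther back than shut.
Start: joints at [-1.498, 0.181, 1.607, -0, 1.354, -0.206], TCP at [158.257, -552.807, 256.288] pointing down, gripper open.
Joint ranges: [-2.99, 2.99], [-0.89, 2.07], [0.3, 2.58], [-1.14, 4.28], [0, 2.63], [-3.12, 3.12]. Speed limits (rad/s): [2.57, 2.57, 3.01, 3.14, 3.14, 3.14].

INTERFACE

Orientations are given as a unit quaternion [x, y, z, w].
In Python, from workcell import bot, optics gives the robot as it stands. Calls block until the motion is done:
- bot.movep(position, orientation): joint-space move of the TCP to a pose.
- bot.servo_line(position, attitude=None, v=150, force_limit=None): straight line of the TCP; attitude=None keeps the orientation; v is the mean speed in mm/s. With force_limit (N) it stops when the force on the tool has changed by that much, and returns True; else False.
- bot.set_joints(angles): joint-space move.
- bot.set_gripper(opening): finger opening in mm; the grip force is fixed at half the most; returns when the fingers have stopped.
- bot.sleep(seconds).
- bot.ik(position, orientation): joint angles nearest the present ones, or None.
- bot.get_obs(): the state.
- optics.snapshot(name): name is "scene" or "side" or "wrist"; returns the picture (480x640x3 uint8, red, green, blue); there is no depth.
- optics.camera_info(name): a dict with "camera_matrix" (3x3 intrinsics, pixels), "xyz" and "rotation" of the camera in the world. Camera axes: x right, y up, looking along -z (the intrinsics and any distortion apply to the point x, -y, -z); pixel columns grow to the right and rows downward; lengths in mm; the calibration is good to about 2 mm. A picture is of the moment at which its call begins: read the wrist's pose just before it. camera_info takes no time and is no camera call; for the wrist camera it gives the pose at the moment of the call.
A pose or a line that the arm cannot do raises bot.Unreachable and nothing moves.
- bot.job_done(): hands the job in, once; it reports no verdict.
The state is a dict: "clock": time; "q": joint angles; "qd": joint speeds; "effort": joint torques, N m; "position": TCP position; "tcp_rot": TCP orientation; "ft_force": force on the tool from outside, world axes, zero at the start; "moment": the same for the moment, N m; "gripper_width": finger opening in mm.
Only numpy, scipy, OpenCV 4.12 (cv2) and the standard library are available. Lean on these libraries where they do the work, as an engineer would, in place of code of your own. Each camera call takes 0.05 s, during which the arm holds its last target. There are 200 camera calls.

TASK

One of the two bottle-roller drive units has a worn wheel bearing. Find it by rocking the wheels sideways on their axles: push the top of the worn wheel to the left as far as its play lets it go, then to the right as far as it goes. Then put the lock-out comb on that unit's housing, its three fins fully down in the three slots between the four cooling fins and centred on them, let it go, and leave the jar, the beaker and the bottle where they stand.

Things in the scene. Friction and masses are not known exactly. Their poses are not given: they have to be found in the camera images.
- unit_1: One of two look-alike bottle-roller drive units, fixed. Origin: centre of the underside of its 190 x 100 x 10 mm base. Axes: x from its finned grey housing to its wheel (roughly away from the robot), y along the axle (to the robot's left), z up. Housing 64 (x) x 70 (y) mm, centre at x = -55 mm, top at z = 62 mm, with four cooling fins on it up to z = 86 mm. Wheel centre at x = 40, z = 98 mm.
- unit_2: The other drive unit; shape, sizes and axes as unit_1. One of the two units has a worn wheel bearing, the other is sound; they look the same.
- rim_1 (a point): Topmost point of the wheel of unit_1, mid-width, 148 mm above the worktop when straight. Wheel: black tyre, 100 mm in diameter, 20 mm wide; it also spins freely. The two posts at its axle reach 110 mm up, 23 to 29 mm either side of the wheel's mid-plane, so the top 35 mm of the wheel are free on both sides. The point follows the wheel when it rocks, not when it spins.
- rim_2 (a point): The same point on the same kind of wheel on unit_2.
- play_1 (a joint): Sideways rock of unit_1's wheel, rad: 0 straight, positive when its top leans to the unit's +y (left). Tilt axis: the unit's x direction through the axle's middle, 98 mm above the worktop. A sound bearing gives under 0.02 either way, then is hard against its stop; a worn one moves 0.16 either way under about 1 N at the top of the wheel, then is hard against its stop. Stays where left.
- play_2 (a joint): The same for the wheel of unit_2.
- fins_1 (a point): Centre of the slot floor between the four cooling fins of unit_1, 62 mm above the worktop; axes as the unit. Fins 44 mm long (x), 5 mm thick, 24 mm high with rounded tops, at y = -24, -8, 8 and 24 mm; the three slots between them are 11 mm wide, centred at y = -16, 0 and 16 mm, open at both ends.
- fins_2 (a point): The same point on unit_2.
- comb_grip (a point): Loose lock-out comb, 42 x 52 x 67 mm, 0.15 kg, standing on its fins. Point: centre of its grey grip tab (36 mm in x, 14 mm thick in y, 33 mm high; pinch across y), 51 mm above its foot, so 51 mm above the slot floor when home. Under the tab a 42 x 52 x 9 mm plate, then three fins 26 mm high, 5 mm thick, 40 mm long in x, at y = -16, 0, 16 mm; lower edges round. Either way round fits.
- jar_mid (a point): White screw-lid jar, 66 mm in diameter, 88 mm high, a bystander; this point is at its centre, 44 mm up.
- beaker_mid (a point): Clear beaker, about 70 mm in diameter, 78 mm high, a bystander; centre, 39 mm up.
- bottle_mid (a point): Small bottle with a black cap, 54 mm in diameter, 113 mm high, a bystander; centre, 56 mm up.
Not all that is in view belongs to the job. Leave any purple look-alike of the part that bears comb_grip alone.

How it is judged (in metres and radians):
On the way, in this order (a step that is already met when the one before it is completed fails the run):
1. the worn wheel has been rocked to the left, to the end of its play (beyond 0.12 rad) (value of joint play_2 above 0.12 rad), for 0.1 s.
2. then it has been rocked to the right, to the end of its play (beyond -0.12 rad) (value of joint play_2 below -0.12 rad), for 0.1 s.
3. after that the comb is down in the slots of the worn unit (z of comb_grip in the frame of fins_2 below 0.054 m and horizontal distance between comb_grip and fins_2 below 0.015 m), for 0.2 s.
At the end, for the whole second after the job is handed in: The comb stands released and upright on the housing of the unit with the worn bearing, its three fins fully down in the three slots (within 3 mm of home) and its centre within 15 mm of the centre of the cooling fins; jar, beaker and bottle are within 30 mm of where they stood (all of step 3 and z of comb_grip in the frame of fins_2 above 0.048 m and y of comb_grip in the frame of fins_2 between -0.006 and 0.006 m and angle between comb_grip's own z axis and vertical below 0.1 rad and angle between the x axis of comb_grip and the x axis of fins_2, either way round below 0.2 rad and distance of each of jar_mid, beaker_mid, bottle_mid from where it was at the start of the episode below 0.03 m); the robot touches nothing.
It fails at once if a bystander (jar, beaker or bottle) is knocked over or pushed away by more than 50 mm (distance of any of jar_mid, beaker_mid, bottle_mid from where it was at the start of the episode above 0.05 m).
It also fails if it takes over 61 s, if anything falls off the work surface, if the arm or the gripper's body presses on something with over 40 N, if the wrist force passes 120 N, or if a joint passes its speed limit or range.

## Working session

There is one attempt and no reset: what is moved stays moved. The work goes in short steps, each a Python script; the robot and the scene stay as the last script left them, time stands still between calls to the robot, and variables do not carry over. Pictures are saved under pics/ and viewed, about 8 in all and at most 12, crops included, and the job is handed in when it is done.

```bash
ls; mkdir -p pics; python3 - <<'E'
from workcell import bot, optics
import cv2
for n in("scene","side"):
    im=optics.snapshot(n); cv2.imwrite(f"pics/{n}0.png",im[...,::-1]); i=optics.camera_info(n); print(n,i)
print(bot.get_obs())
E
```

```text
pics
scene {'camera_matrix': array([[582.75497349,   0.        , 313.53599277],
       [  0.        , 582.75497349, 237.33474669],
       [  0.        ,   0.        ,   1.        ]]), 'xyz': array([ -116.82587431, -1206.31450137,   776.45755925]), 'rotation': array([ 0.50252939, -0.13129949, -0.23286488,  0.82219134])}
side {'camera_matrix': array([[562.75115724,   0.        , 319.4112339 ],
       [  0.        , 562.75115724, 231.17223341],
       [  0.        ,   0.        ,   1.        ]]), 'xyz': array([422.95212859, 722.10182092, 663.93147162]), 'rotation': array([-0.03050664,  0.47940384,  0.8758271 , -0.04656396])}
{'clock': 0.1, 'q': array([-1.49828727e+00,  1.81284847e-01,  1.60757760e+00,  3.89336699e-05,
        1.35371308e+00, -2.06300376e-01]), 'qd': array([-4.23246353e-04,  1.72635749e-03, -6.06658254e-04, -1.41473197e-03,
       -4.53773157e-05,  8.57018615e-04]), 'effort': array([ 2.03658140e-02, -4.42381847e+01, -3.48400319e+01,  3.23095061e-03,
        4.91308013e-02,  1.73466913e-03]), 'position': array([ 158.25468402, -552.52092386,  255.73620563]), 'tcp_rot': array([ 0.42594539,  0.56484303, -0.42540451,  0.56440578]), 'ft_force': array([ 0.07811385,  0.33339495, -0.43490756]), 'moment': array([-0.02364164, -0.02331766, -0.05650977]), 'gripper_width': 85.32219480336165}
```

View pics/scene0.png

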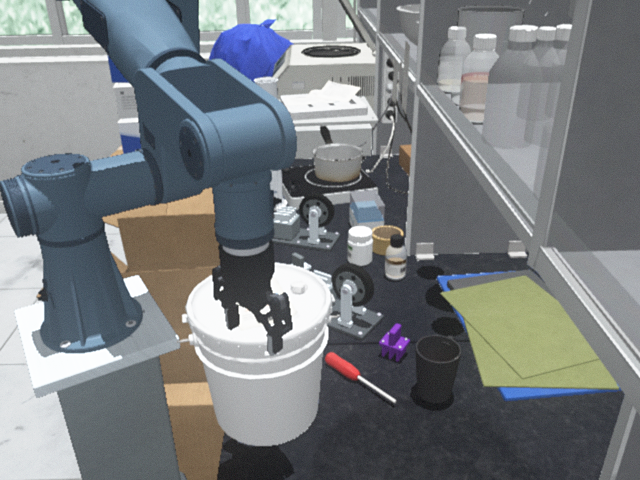

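View pics/side0.png

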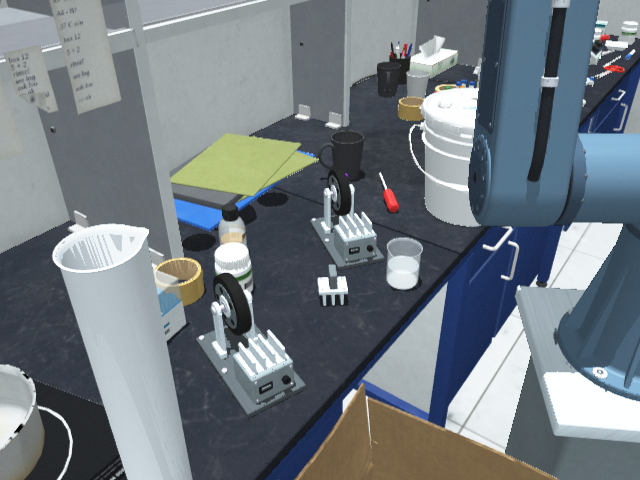

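The scene shows two units, the comb (white/grey) visible in the side view near (333,288), and the purple decoy at (395,343) in scene. I'll zoom in on the side view for pixel picks.

```bash
cat > h.py <<'E'
from workcell import bot, optics
import numpy as np, cv2
from scipy.spatial.transform import Rotation as R
def ray(cam,uv,info=None):
    i=info or optics.camera_info(cam); K=i["camera_matrix"]
    d=np.linalg.inv(K)@[uv[0],uv[1],1]; d=R.from_quat(i["rotation"]).apply([d[0],-d[1],-d[2]])
    return np.array(i["xyz"]),d
def onz(cam,uv,z,info=None):
    o,d=ray(cam,uv,info); return o+d*(z-o[2])/d[2]
def proj(cam,p,info=None):
    i=info or optics.camera_info(cam); c=R.from_quat(i["rotation"]).inv().apply(np.array(p)-i["xyz"])
    u=i["camera_matrix"]@[c[0],-c[1],-c[2]]; return u[:2]/u[2]
def att(yaw):  # tool x down, jaw axis (tool z) horizontal at angle yaw from world x
    z=np.array([np.cos(yaw),np.sin(yaw),0]); x=np.array([0,0,-1.]); y=np.cross(z,x)
    return R.from_matrix(np.c_[x,y,z]).as_quat()
E
python3 - <<'E'
import cv2
im=cv2.imread("pics/side0.png")
c=im[165:425,185:435]; cv2.imwrite("pics/crop1.png",cv2.resize(c,(750,780),interpolation=cv2.INTER_CUBIC)[:600] if 0 else cv2.resize(c,(576,600),interpolation=cv2.INTER_CUBIC))
E
python3 -c "print(600/260,576/250)"
```

```text
2.3076923076923075 2.304
```

View pics/crop1.png

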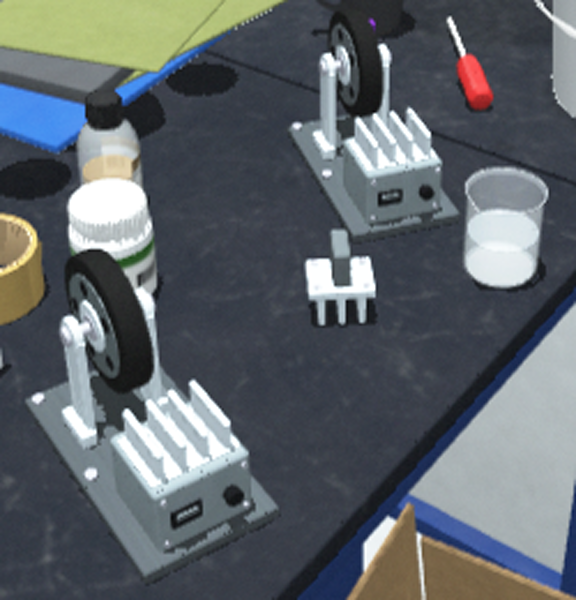

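Crop (×2.305 from (185,165)): left unit base corners (150,577),(278,512),(30,398); right unit (357,232),(457,212),(293,126); comb tab top ~(340,234), plate about (309..376, 262..297).

```bash
python3 - <<'E'
from h import *
np.set_printoptions(precision=1,suppress=True)
f=lambda u,z: onz("side",(185+u[0]/2.306,165+u[1]/2.306),z)
for n,(a,b,c) in dict(L=((150,577),(278,512),(30,398)),R=((357,232),(457,212),(293,126))).items():
    A,B,C=[f(k,10) for k in(a,b,c)]
    print(n,A,B,C,"yaw",np.arctan2(*(C-A)[1::-1]),np.arctan2(*(A-B)[1::-1])-np.pi/2,"len",np.linalg.norm(C-A),np.linalg.norm(A-B),"ctr",(B+C)/2)
print("comb tabtop",f((340,234),67),"plate",[f(k,35) for k in((309,283),(376,283),(309,260),(373,258))], "feet",[f(k,0) for k in((322,323),(343,325),(363,323))])
print("jar",f((109,205),88),"bottle",f((103,98),113),"beaker",f((505,270),0))
E
```

```text
L [586.6 200.9  10. ] [514.5 141.   10. ] [707.3  53.4  10. ] yaw -0.8851550269203691 -0.877150891543593 len 190.56040322121692 93.74764298569764 ctr [610.9  97.2  10. ]
R [ 488.1 -173.    10. ] [ 403.8 -211.1   10. ] [ 563.7 -340.1   10. ] yaw -1.1461701833220062 -1.1468048353027864 len 183.33938428318237 92.52709480682401 ctr [ 483.7 -275.6   10. ]
comb tabtop [495.4 -91.1  67. ] plate [array([517.4, -68.1,  35. ]), array([465.6, -73.3,  35. ]), array([520.7, -97.4,  35. ]), array([ 470.1, -105. ,   35. ])] feet [array([506.8, -62.9,   0. ]), array([490.1, -62.1,   0. ]), array([474.7, -66.1,   0. ])]
jar [674.9 -82.7  88. ] bottle [ 707.2 -202.4  113. ] beaker [ 362.6 -145.6    0. ]
```

```bash
python3 - <<'E'
from h import *
np.set_printoptions(precision=3,suppress=True)
y=-1.146
for s in (1,-1):
    print(s,bot.ik([500,-312,250],att(y+s*np.pi/2)),bot.ik([611+25,97-31,250],att(-.88+s*np.pi/2)),bot.ik([493,-84,150],att(0.1+(np.pi if s<0 else 0))))
o=bot.get_obs(); i=optics.camera_info("wrist"); r=R.from_quat(o["tcp_rot"]).inv()
print("cam in tool",r.apply(i["xyz"]-o["position"]),"look in tool",r.apply(R.from_quat(i["rotation"]).apply([0,0,-1])),i["camera_matrix"][0])
bot.movep([480,-290,330],att(y+np.pi/2)); print(bot.get_obs()["clock"])
i=optics.camera_info("wrist"); im=optics.snapshot("wrist"); cv2.imwrite("pics/w1.png",im[...,::-1]); np.save("w1.npy",i,allow_pickle=True); print(i)
E
```

```text
1 [-0.759  0.218  1.576 -0.     1.347 -1.184] [-0.082  0.327  1.441 -0.     1.374 -0.773] [-0.407  0.141  1.885 -0.     1.115 -0.507]
-1 [-0.759  0.218  1.576 -0.     1.347  1.958] [-0.082  0.327  1.441 -0.     1.374  2.369] [-0.407  0.141  1.885 -0.     1.115  2.635]
cam in tool [-118.133   66.926   -0.586] look in tool [ 0.965 -0.263  0.001] [430.185   0.    314.564]
1.6583
{'camera_matrix': array([[430.185,   0.   , 314.564],
       [  0.   , 430.185, 244.579],
       [  0.   ,   0.   ,   1.   ]]), 'xyz': array([ 452.376, -229.321,  447.79 ]), 'rotation': array([-0.13 , -0.028,  0.209,  0.969])}
```

View pics/w1.png

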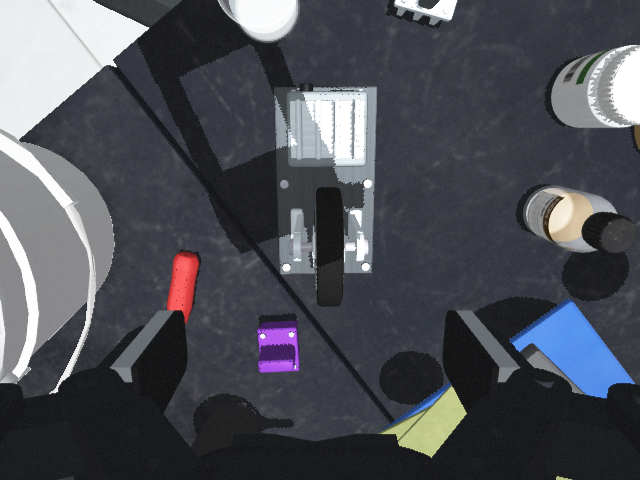

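The wrist view shows the right unit: base corners (276,87),(377,87),(372,273),(278,272), wheel rim columns 315–344, with the purple decoy at (278,346) and the comb at top (427,8).

```bash
python3 - <<'E'
from h import *
np.set_printoptions(precision=3,suppress=True)
i=np.load("w1.npy",allow_pickle=True).item()
P=[onz("wrist",u,10,i) for u in((276,87),(377,87),(372,273),(278,272))]
for p in P: print(p)
c=sum(P)/4; d1=P[3]-P[0]; d2=P[2]-P[1]; d=d1+d2; print("ctr",c,"yaw",np.arctan2(d[1],d[0]),np.linalg.norm(d1),np.linalg.norm(d2),np.linalg.norm(P[1]-P[0]))
yaw=np.arctan2(d[1],d[0]); ux=np.array([np.cos(yaw),np.sin(yaw),0]); uy=np.array([-ux[1],ux[0],0])
for x,y,z in((40,0,148),(40,10,148),(-55,-24,86),(-55,24,86),(-33,0,62),(-77,0,62)): print((x,y,z),proj("wrist",c*[1,1,0]+ux*x+uy*y+[0,0,z],i))
im=cv2.imread("pics/w1.png",0).astype(int)
for r in (110,125,150): print(r,im[r,284:374])
print([im[r,305:355] for r in(220,245)])
E
```

```text
[ 403.284 -211.025   10.   ]
[ 491.568 -171.196   10.   ]
[ 570.698 -342.09    10.   ]
[ 478.198 -382.604   10.   ]
ctr [ 485.937 -276.729   10.   ] yaw -1.1481082548672876 187.22063397784038 188.32597995019498 96.8530901148713
(40, 0, 148) [329.886 264.324]
(40, 10, 148) [343.553 264.341]
(-55, -24, 86) [299.001 129.393]
(-55, 24, 86) [358.084 129.465]
(-33, 0, 62) [327.458 155.16 ]
(-77, 0, 62) [327.927 102.559]
110 [ 67  62  74  95 105 103 176 192 190 192 193 168 170 183 192 183 169 136
 188 193 189 190 188 190 218 220 255 255 255 214 191 243 253 255 255 254
 250 255 255 255 255 255 255 255 255 255 255 255 217 178 141 242 253 255
 255 254 249 255 255 255 255 255 255 255 255 255 255 217 169 140 213 246
 253 255 255 218 251 255 255 255 218 216 201 136 156 157 156 159 159 160]
125 [153 157  83  87  98 106 158 185 183 183 184 170 172 177 192 185 174 145
 171 184 187 184 186 186 184 185 183 185 184 183 183 164 172 182 255 254
 251 255 255 255 255 255 255 255 255 255 255 231 186 172 139 244 253 255
 255 218 251 255 255 255 255 255 255 255 255 255 255 211 148 139 230 249
 254 255 255 254
[... 288 characters left out ...]
4 254 255 255 255 255 255 255 255 255 255 214 174 138 136 234 252
 255 255 255 252 255 255 255 244 211 197 132 148 152 152 150 152 156 156]
[array([ 61,  57,  61,  59,  60,  58,  63,  60,  61,  35,  74,  47,  17,
        22,  25,  21,  22,  22,  25,  24,  27,  22,  23,  20,  21,  26,
        30,  24,  24,  23,  19,  23,  22,  24,  22,  23,  18,  19,  44,
        59,  62,  61,  62, 115, 138, 135, 140, 150, 153, 150]), array([140, 136, 138, 137, 138, 137, 128, 129, 178, 180, 116,  56,  21,
        20,  23,  19,  25,  25,  24,  21,  22,  26,  21,  26,  27,  24,
        21,  23,  24,  23,  28,  21,  23,  23,  25,  23,  22,  28,  35,
       151, 201, 242, 244, 244, 243, 243, 244, 246, 244, 244])]
```

```bash
cat > rock.py <<'E'
from h import *
def rock(c,yaw,s=1,ztcp=148):
    ux=np.array([np.cos(yaw),np.sin(yaw),0]); uy=np.array([-ux[1],ux[0],0])
    a=att(yaw+s*np.pi/2); w=np.array([c[0],c[1],0])+40*ux
    bot.movep(w+[0,0,220],a); bot.set_gripper(46); print("w",bot.get_obs()["gripper_width"])
    if bot.servo_line(w+[0,0,ztcp],v=80,force_limit=6): print("hit on descent",bot.get_obs()["position"]); return
    res=[]
    for sg in(1,-1):
        hit=bot.servo_line(w+sg*26*uy+[0,0,ztcp],v=25,force_limit=7)
        o=bot.get_obs(); res.append((o["position"]-w)@uy); print(sg,hit,res[-1],o["ft_force"],o["clock"]); bot.sleep(.2)
    print("travel",res[0]-res[1],"mid",sum(res)/2)
    bot.servo_line(w+sum(res)/2*uy+[0,0,ztcp],v=80); bot.servo_line(w+sum(res)/2*uy+[0,0,220],v=150)
E
python3 - <<'E'
from rock import *
np.set_printoptions(precision=1,suppress=True)
rock((486,-276.7),-1.148)
E
```

```text
w 45.820925620165745
1 True 17.21107464018792 [-3.1 -1.1  1.9] 4.5
-1 True -18.15011319297763 [2.3 2.  1.3] 6.0
travel 35.36118783316555 mid -0.46951927639485547
```

```bash
python3 - <<'E'
from h import *
np.set_printoptions(precision=3,suppress=True)
im=optics.snapshot("wrist"); i=optics.camera_info("wrist"); s=optics.snapshot("side")
a=im[...,::-1]; b=cv2.resize(s[150:270,290:410,::-1],(480,480),interpolation=cv2.INTER_CUBIC)
cv2.imwrite("pics/r1.png",cv2.resize(np.hstack([a,b]),(800,343)))
c=np.array([486,-276.7,0]);ux=np.array([np.cos(-1.148),np.sin(-1.148),0]);uy=np.array([-ux[1],ux[0],0])
for y in(-8,0,8): print(y,proj("wrist",c+40*ux+y*uy+[0,0,148],i),proj("side",c+40*ux+y*uy+[0,0,148]))
E
```

```text
-8 [298.612 278.58 ] [342.771 169.862]
0 [315.813 278.603] [339.093 170.427]
8 [333.016 278.627] [335.402 170.994]
```

View pics/r1.png

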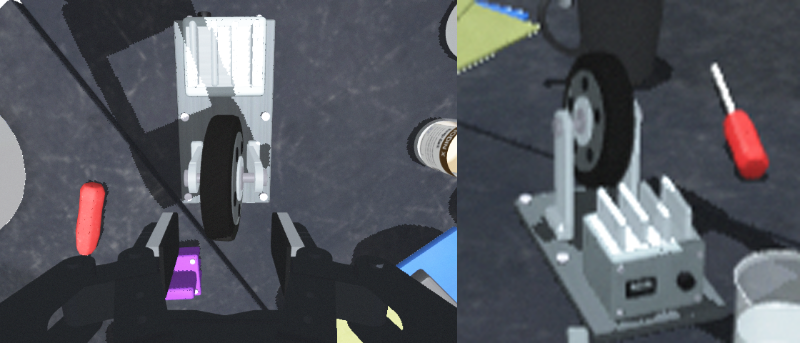

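The wheel leans visibly right, so the right-hand unit is the worn one. I'll repeat both pushes more firmly, checking each lean from the image.

```bash
python3 - <<'E'
from h import *
np.set_printoptions(precision=1,suppress=True)
yaw=-1.148;c=np.array([486,-276.7,0]);ux=np.array([np.cos(yaw),np.sin(yaw),0]);uy=np.array([-ux[1],ux[0],0]);w=c+40*ux
def lean(tag):
    i=optics.camera_info("wrist"); g=optics.snapshot("wrist"); 
    cv2.imwrite(f"pics/lean{tag}.png",g[...,::-1])
    # rim's far end seen at wheel top: dark columns on the row of the rim point
    u,v=proj("wrist",w+[0,0,148],i); row=g[int(round(v))].astype(int).max(1)<45
    k=np.arange(640)[row]; k=k[abs(k-u)<45]
    e=[(onz("wrist",(q,v),148,i)-w)@uy for q in(k.min(),k.max())]; print(tag,"edges y mm",np.array(e),"mid",sum(e)/2)
bot.servo_line(w+[0,0,220],v=150); lean("R0")
bot.servo_line(w-6*uy+[0,0,220],v=150)
bot.servo_line(w-6*uy+[0,0,148],v=100,force_limit=8)
for sg,t in((1,"L"),(-1,"R")):
    hit=bot.servo_line(w+sg*24*uy+[0,0,148],v=25,force_limit=16); o=bot.get_obs(); print(sg,hit,(o["position"]-w)@uy,o["ft_force"]); bot.sleep(.2); lean(t)
    bot.servo_line(w+sg*6*uy+[0,0,148],v=100)
bot.servo_line(w-6*uy+[0,0,230],v=150); lean("R1"); print(bot.get_obs()["clock"])
a,b=[cv2.imread(f"pics/lean{t}.png") for t in "LR"]; cv2.imwrite("pics/lr.png",cv2.resize(np.hstack([a,b]),(800,300)))
E
```

```text
R0 edges y mm [-15.9   7. ] mid -4.454416484630146
1 True 17.433189045020374 [-3.6 -1.   2.8]
L edges y mm [-13.5  13.8] mid 0.13326499169155515
-1 True -18.373123868515755 [5.1 1.5 0.7]
R edges y mm [-13.8  13.5] mid -0.14383152418115674
R1 edges y mm [-16.1   5.9] mid -5.10497507990669
12.525
```

View pics/lr.png

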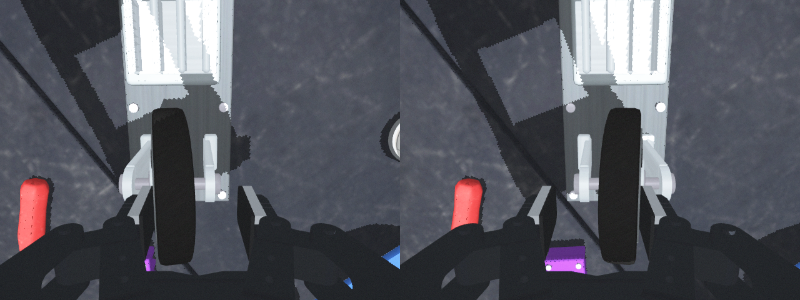

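```bash
python3 - <<'E'
from h import *
np.set_printoptions(precision=2,suppress=True)
yaw=-1.148;c=np.array([486,-276.7,0]);ux=np.array([np.cos(yaw),np.sin(yaw),0]);uy=np.array([-ux[1],ux[0],0]);w=c+40*ux
now=optics.camera_info("wrist"); p=bot.get_obs()["position"]
for t,y,z in(("L",17.43,148),("R",-18.37,148),("R1",-6,230)):
    i=dict(now); i["xyz"]=now["xyz"]-p+w+y*uy+[0,0,z]; g=cv2.imread(f"pics/lean{t}.png").astype(int).max(2)
    for dx in(-32,-24,-16,-8,0):
        zz=98+np.sqrt(2500-dx*dx); q=w+dx*ux+[0,0,zz]
        # start from a seed on the wheel: centre moved by 0.14 rad lean
        s=(1 if t=="L" else -1)*.14*(zz-98); u,v=proj("wrist",q+s*uy,i); r=int(round(v)); u=int(round(u)); a=b=u
        while g[r,a]<48:a-=1
        while g[r,b]<48:b+=1
        e=[(onz("wrist",(k,v),zz,i)-w)@uy for k in(a+.5,b-.5)]
        print(t,dx,"px",a,b,r,"edges",np.array(e),"lean L-edge",(e[0]+10)/(zz-98),"R-edge",(e[1]-10)/(zz-98))
E
```

```text
L -32 px 244 307 243 edges [-4.07 15.34] lean L-edge 0.15436331052139 R-edge 0.13887260220026387
L -24 px 245 310 273 edges [-3.22 16.33] lean L-edge 0.1544579175550421 R-edge 0.14433886380399225
L -16 px 247 311 302 edges [-2.39 16.66] lean L-edge 0.16057177583596471 R-edge 0.14067693187591396
L -8 px 248 313 329 edges [-2.1  17.28] lean L-edge 0.15998618808131954 R-edge 0.1474818307058802
L 0 px 249 313 354 edges [-2.01 17.28] lean L-edge 0.1597497998452501 R-edge 0.14559701536450972
R -32 px 321 383 243 edges [-15.77   3.3 ] lean L-edge -0.1502384644521673 R-edge -0.1743013590368844
R -24 px 318 383 273 edges [-16.72   2.82] lean L-edge -0.15319913639858881 R-edge -0.16368585340389083
R -16 px 317 381 302 edges [-17.02   2.02] lean L-edge -0.1481781898650867 R-edge -0.16839392011736823
R -8 px 316 380 329 edges [-17.31   1.76] lean L-edge -0.1481065223673223 R-edge -0.1670467983541971
R 0 px 316 380 354 edges [-17.3    1.98] lean L-edge -0.1459135878751877 R-edge -0.16036628535714495
R1 -32 px 296 338 201 edges [-14.76   5.62] lean L-edge -0.12379726340234831 R-edge -0.11404601640905199
R1 -24 px 294 336 219 edges [-15.58   4.49] lean L-edge -0.1272547722246723 R-edge -0.12562787158310135
R1 -16 px 293 335 237 edges [-15.99   3.95] lean L-edge -0.12649447556129598 R-edge -0.12763041716143556
R1 -8 px 292 334 254 edges [-16.48   3.49] lean L-edge -0.13120295244260272 R-edge -0.13198947229216998
R1 0 px 292 334 270 edges [-16.54   3.56] lean L-edge -0.13084611116632033 R-edge -0.12885870020060727
```

Both leans measure about ±0.155 rad, at the stops. On to the comb.

```bash
python3 - <<'E'
from h import *
bot.movep([480,-150,270],att(0.1)); bot.set_gripper(60)
i=optics.camera_info("wrist"); im=optics.snapshot("wrist"); cv2.imwrite("pics/w2.png",im[...,::-1]); np.save("w2.npy",i,allow_pickle=True)
print(proj("wrist",[493,-88,67],i),bot.get_obs()["clock"])
E
```

```text
[340.9672223  135.28681808] 13.5833
```

View pics/w2.png

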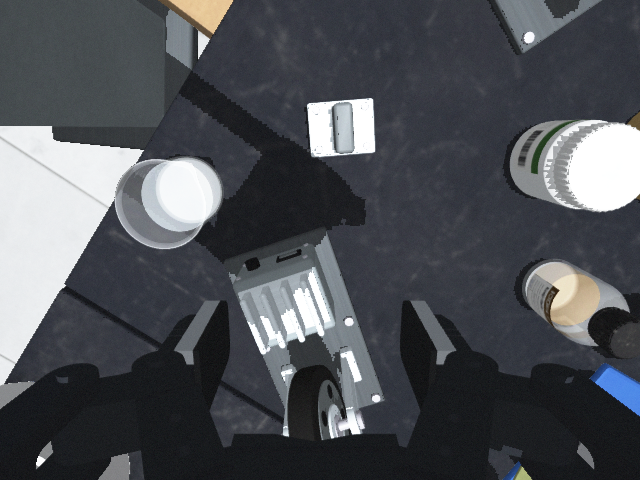

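The comb's plate corners are at (308,103),(372,98),(375,152),(311,158), tab about (343,127).

```bash
python3 - <<'E'
from h import *
np.set_printoptions(precision=3,suppress=True)
i=np.load("w2.npy",allow_pickle=True).item(); im=cv2.imread("pics/w2.png")
m=cv2.inRange(im,(130,130,130),(255,255,255)); m[:, :290]=0; m[:,400:]=0; m[:80]=0; m[180:]=0
m=cv2.morphologyEx(m,cv2.MORPH_CLOSE,np.ones((15,15)))
r=cv2.minAreaRect(max(cv2.findContours(m,0,2)[0],key=cv2.contourArea)); b=cv2.boxPoints(r); print(b)
for B in(b,np.array([(308,103),(372,98),(375,152),(311,158)])):
    P=np.array([onz("wrist",u,35,i) for u in B]); L=[np.linalg.norm(P[k]-P[k-1]) for k in range(4)]
    k=int(np.argmax(L)); d=P[k]-P[k-1]; d*=np.sign(d[0]); print("ctr",P.mean(0),L,"yaw of comb y axis",np.arctan2(d[1],d[0]))
E
```

```text
[[306.424 102.703]
 [372.486  97.488]
 [376.787 151.964]
 [310.725 157.18 ]]
ctr [494.756 -82.62   35.   ] [np.float64(41.831216468222834), np.float64(51.49694936712818), np.float64(41.73564796784835), np.float64(53.180328822875964)] yaw of comb y axis 0.17703036867538868
ctr [494.701 -82.946  35.   ] [np.float64(42.19331866434601), np.float64(49.897791869650796), np.float64(41.27553462165074), np.float64(51.585943613299165)] yaw of comb y axis 0.19150631645070945
```

```bash
python3 - <<'E'
from h import *
np.set_printoptions(precision=2,suppress=True)
p=np.array([494.7,-82.8,0]); a=att(.183)
bot.movep(p+[0,0,150],a)
print("hit",bot.servo_line(p+[0,0,65],v=100,force_limit=6)); 
bot.set_gripper(0); print(bot.get_obs()["gripper_width"],bot.get_obs()["position"])
bot.servo_line(p+[0,0,190],v=120)
yaw=-1.148;c=np.array([486,-276.7,0]);ux=np.array([np.cos(yaw),np.sin(yaw),0]);uy=np.array([-ux[1],ux[0],0])
t=c-55*ux-.47*uy; np.save("t.npy",t)
bot.movep(t+[0,0,190],att(yaw+np.pi/2)); bot.servo_line(t+[0,0,155],v=80)   # foot at 155-65=90, fins top 86
bot.sleep(.2); o=bot.get_obs(); print(o["position"],t,o["gripper_width"],o["ft_force"],o["clock"])
s=optics.snapshot("side"); g=optics.snapshot("wrist")
b=cv2.resize(s[170:270,300:400,::-1],(480,480),interpolation=cv2.INTER_CUBIC)
cv2.imwrite("pics/pre.png",cv2.resize(np.hstack([g[...,::-1],b]),(800,343)))
E
```

```text
hit False
12.862553287344836 [494.96 -82.88  65.41]
[ 463.38 -226.99  155.61] [ 463.   -226.74    0.  ] 13.138445769619917 [ 1.1   0.31 -2.8 ] 18.3
```

View pics/pre.png

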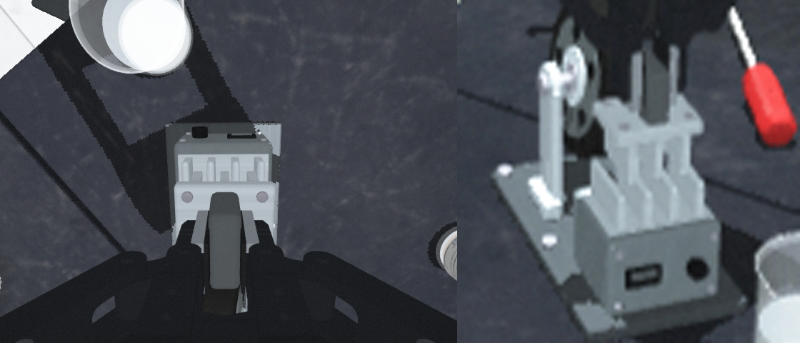

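The comb is held square and lined up above the fins. I'll lower it under a force guard.

```bash
python3 - <<'E'
from h import *
np.set_printoptions(precision=2,suppress=True)
t=np.load("t.npy")
hit=bot.servo_line(t+[0,0,126.5],v=30,force_limit=10); bot.sleep(.2); o=bot.get_obs(); print(hit,o["position"],o["ft_force"],o["clock"])
E
```

```text
True [ 462.72 -226.56  127.37] [-1.49  0.92  5.35] 19.475
```

```bash
python3 - <<'E'
from h import *
np.set_printoptions(precision=2,suppress=True)
t=np.load("t.npy")
bot.set_gripper(45); bot.servo_line(t+[0,0,230],v=120)
bot.movep([400,-330,330],att(-1.148+np.pi/2))
s=optics.snapshot("side"); g=optics.snapshot("scene"); print(bot.get_obs()["clock"],bot.get_obs()["ft_force"])
b=cv2.resize(s[180:300,290:410,::-1],(480,480),interpolation=cv2.INTER_CUBIC)
cv2.imwrite("pics/end.png",cv2.resize(np.hstack([s[...,::-1],b]),(800,343)))
a=cv2.imread("pics/side0.png").astype(int); d=abs(a-s[...,::-1]).max(2)
for n,(x0,y0,x1,y1) in dict(jar=(213,240,255,290),bottle=(218,203,248,242),beaker=(384,235,424,292)).items(): print(n,"changed px",(d[y0:y1,x0:x1]>60).mean())
ux=np.array([np.cos(-1.148),np.sin(-1.148),0]);uy=np.array([-ux[1],ux[0],0])
for y in(-26,26):
    print("plate corner home px",proj("side",t-21*ux+y*uy+[0,0,97]))
print("tab top",proj("side",t+[0,0,129]))
E
```

```text
21.675 [ 0.49  0.78 -1.14]
jar changed px 0.0
bottle changed px 0.0008547008547008547
beaker changed px 0.0
plate corner home px [371.67 217.4 ]
plate corner home px [346.52 221.9 ]
tab top [355.7  200.11]
```

View pics/end.png

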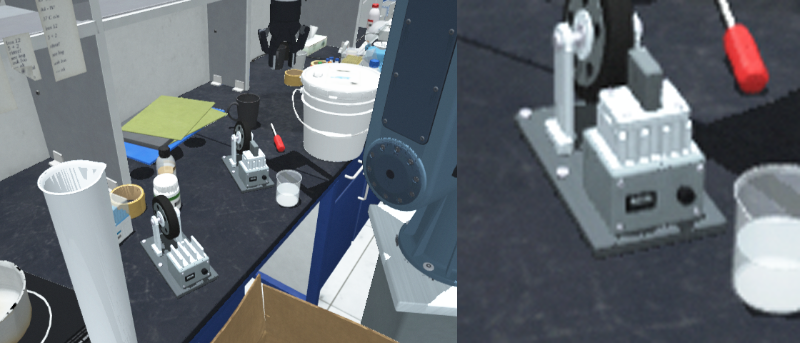

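```bash
python3 -c "
from workcell import bot
bot.job_done(); print(bot.get_obs()['clock'])"
```

```text
the job is handed in; nothing more can be done
the job is handed in; nothing more can be done
```

The job is handed in: the lock-out comb is on the right-hand drive unit, the one with the worn wheel bearing. The clock read 21.7 s just before hand-in; no verdict is reported.

- **Worn wheel:** I straddled the right-hand unit's wheel with the fingers and pushed its top left, then right, twice. Each push ended against a firm stop, and the stops were within 0.3 mm of each other under 7 N and 16 N limits. Pictures taken at the stops gave leans of about +0.15 and −0.16 rad. I did not rock the other wheel, since this one had clear play.
- **Comb:** It went down to within about 0.1 mm of the expected home height (TCP 127.37 mm against 127.41 mm). I then released it, and the final picture shows it upright in the slots. Its tab top was about 2 px from the predicted position.
- **Bystanders:** The side-camera areas around the jar, beaker and bottle showed practically no changed pixels.

**Checks that disagreed**
- After I backed off from the right stop, a picture gave a lean of only about −0.13 rad. That is still past the 0.12 limit, and the picture taken while holding at the stop showed more.
- My first dark-edge reading at the stops came out near zero. It was spoiled by the dark fingers in view, so I replaced it with the edge measurement above.
- By eye, the plate's front corners sat 5–7 px from where I predicted. I put this down to the coarse crop and did not measure it again.

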